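Load the microplate over the lip of the plate washer and start it

ROBOT

A 6-joint arm with a two-finger parallel gripper is mounted at the origin on the work surface. World frame = base frame: x ahead of the robot, y to its left, z up, the work surface at z = 0. Lengths are in mm, angles in rad, forces in N, time in s.
With the tool pointing down it reaches from about 325 to 875 mm from the base axis. Payload 4.4 kg.
Tool frame: the origin (TCP) lies on the centre line of the jaws, within the pads' length; the fingertips stand ahead of it and the grasp point (between the pads) lies 6 mm ahead of it (ctrl.tcp_to_tips is the z of the fingertips in the tool frame, in mm); z points along the fingers, y is the direction in which the jaws open and shut (so a half turn about z gives the same grasp; the last joint's range is limited). The gripper opens to 85 mm and grips with 20 to 120 N. Pads are 22 mm wide; open, the fingers measure 114 mm over their backs; the gripper's body (76 mm by 85 mm) begins 54 mm behind the grasp point. The pads swing forward as they close: fully open they stand 13 mm farther back than shut.
Start: joints at [1.185, 0.207, 1.542, -0, 1.393, -0.15], TCP at [133.783, 559.222, 256.282] pointing down, gripper open.
Joint ranges: [-2.73, 2.73], [-0.86, 2.22], [0.23, 2.46], [-1.11, 4.25], [0.08, 2.63], [-2.82, 2.82]. Speed limits (rad/s): [2.79, 2.79, 3.14, 3.14, 3.14, 3.14].

INTERFACE

Orientations are given as a 3x3 rotation matrix whose columns are the frame's x, y, z axes.
In Python, from plant import ctrl, sensors, optics gives the robot as it stands. Calls block until the motion is done:
- ctrl.move_ptp(position, orientation): joint-space move of the TCP to a pose.
- ctrl.move_l(position, rot=None, vel=150, threshold=None): straight line of the TCP; rot=None keeps the orientation; vel is the mean speed in mm/s. With threshold (N) it stops when the force on the tool has changed by that much, and returns True; else False.
- ctrl.set_joints(angles): joint-space move.
- ctrl.gripper_to(opening, force=None): finger opening in mm; force is the grip in N (None keeps the last); returns when the fingers have stopped.
- ctrl.hold(seconds).
- ctrl.solve_ik(position, orientation): joint angles nearest the present ones, or None.
- sensors.read_state(): the state.
- optics.grab_frame(name): name is "scene" or "top" or "wrist"; returns (picture, depth): 400x640x3 uint8, red, green, blue; 400x640 float32, mm along the optical axis (not along the pixel's ray), 0 where there is no reading.
- optics.camera_params(name): a dict with "mtx" (3x3 intrinsics, pixels), "R" (3x3) and "t" (3): a world point X has camera coordinates R X + t; the wrist camera has in their place "T_tool_cam" (4x4, takes a point from camera to tool coordinates, whose origin is the TCP and whose axes are the flange's). Camera axes: x right, y down, z forward; pixel columns grow to the right and rows downward; lengths in mm; the calibration is good to about 2 mm. The wrist camera is an equidistant fisheye: a pixel r from the principal point sees the ray r / f radians off the axis. A picture is of the moment at which its call begins: read the wrist's pose just before it. camera_params takes no time and is no camera call.
A pose or a line that the arm cannot do raises ctrl.MotionError and nothing moves.
- ctrl.finish_job(): hands the job in, once; it reports no verdict.
The state is a dict: "t": time; "q": joint angles; "qvel": joint speeds; "tau": joint torques, N m; "eef_pos": TCP position; "eef_rot": TCP orientation; "force": force on the tool from outside, world axes, zero at the start; "wrist_torque": the same for the moment, N m; "grip_width": finger opening in mm.
Only numpy, scipy, OpenCV 4.12 (cv2) and the standard library are available. Lean on these libraries where they do the work, as an engineer would, in place of code of your own. Each camera call takes 0.05 s, during which the arm holds its last target.

TASK

Load the filled microplate that stands on the washer's apron: slide it under the wash head and over the steel lip, on against the sprung back stop, and ease its near edge down so that it drops behind the lip and lies flat on the nest floor. Then press the green start key. Go gently: the wells are full, so do not ram, squash or tip the plate, do not hit the wash head, and leave the other things on the bench and on the washer where they are.

Things in the scene. Friction and masses are not known exactly. Their poses are not given: they have to be found in the camera images.
- washer: Cream microplate washer fixed to the bench, 360 mm deep, 350 mm wide. Origin at bench height below the middle of the lip's inner face; x = loading direction (away from the robot), y left, z up. From front to back along x: apron, steel lip, nest; apron and nest floor are level, 45 mm above the bench. Console on the left: x -125 to 38, y 86 to 196, top 65 mm; behind it the tower, top 123 mm.
- apron (a point): Middle of the apron's front edge, 135 mm before the lip's inner face, 45 mm above the bench, axes as the washer. Side rails 10 mm high: 147 mm apart from here for 75 mm, then narrowing over 45 mm to 131 mm at the foot of the lip's ramp; from there parallel cheeks along the nest.
- lip (a point): Middle of the top inner edge of the steel lip, 50 mm above the bench, axes as the washer. The lip runs across the whole width: a ramp rises 5 mm over 12 mm of x, then a flat top 4 mm wide, then this upright inner face, 5 mm above apron and nest floor.
- nest (a point): Centre of the nest floor, 45 mm above the bench, 42.75 mm beyond the lip's inner face: where the plate's origin lies when the plate is home. Axes as the washer. Home, the plate is held against the lip's inner face by the sprung back stop.
- back_stop (a joint): Blue bar across the back of the nest, 90 mm wide, 12 mm high; its face stands 83 mm beyond the lip's inner face. Value = how far it is pushed back (m): 3 N to start, 1.2 N per mm, solid at 3.4 mm; 2.5 mm (6 N) with the plate home. At a 9 N push the plate's near edge is past the lip, but friction at the pushing fingers can hold that edge up: ease it down behind the lip before letting go.
- wash_head: Aluminium 12-needle manifold fixed across the nest, carried by the tower. Same origin and axes as washer; the bar spans x 52 to 76 mm, y -64 to 84 mm, from 81 to 103 mm above the bench, the needle tips come down to 76 mm above the bench (31 mm above the nest floor), and its feed pipe reaches 143 mm.
- plate: The filled 96-well microplate with yellow, blue and clear wells, standing on the apron in front of the lip: plain block 85.5 mm (x, loading direction) x 127.8 mm (y) x 14.4 mm high, about 0.1 kg; it bears at most 13 N from the fingers. Origin at the centre of its underside; turned up to 0.08 rad from the washer's axes at the start.
- start_key (a joint): Green round start key, 24 mm across, on the pale-blue console; 0 = up, 0.005 m = fully down, springs back. It takes about 4.5 N to press it fully down.
- start_key_top (a point): Centre of the top face of the start key, about 83 mm above the bench; press straight down.
- reagent_a: Amber reagent bottle, 28 mm across, 62 mm high, standing on the right flank of the washer. Origin at its foot. Leave it alone.
- reagent_b: White reagent bottle with red cap, 28 mm across, 62 mm high, standing on the right flank of the washer. Origin at its foot. Leave it alone.
- water_bottle: White bottle with blue label, 70 mm across, 190 mm high, on the bench. Origin at its foot. Leave it alone.
- tube_rack: White tube rack 141 x 74 x 28 mm on the bench. Origin under its centre. Leave it alone.
- tip_box: Blue pipette tip box 78 x 114 x 52 mm on the bench. Origin under its centre. Leave it alone.
- spare_plate: Grey empty microplate 79 x 116 x 14 mm lying on the bench: not the one to load. Origin under its centre. Leave it alone.
- blood_tube: Blood tube with purple stopper, 93 mm long, lying on the bench. Origin under its middle. Leave it alone.

How it is judged (in metres and radians):
On the way, in this order (a step that is already met when the one before it is completed fails the run):
1. the plate lies flat in the nest behind the lip (z of plate in the frame of nest below 0.0015 m and x of plate in the frame of nest between -0.002 and 0.005 m and angle between plate's own z axis and vertical below 0.02 rad), for 0.2 s.
2. the start key is pressed (value of joint start_key above 0.0035 m), for 0.05 s.
At the end, for the whole second after the job is handed in: The plate rests in the nest behind the lip, flat (underside within 1.5 mm of the nest floor, tilt below 0.02 rad), within 2 mm of home along the loading direction and 3 mm across it, still; the start key has been pressed (more than 3.5 mm) after the plate was home and has sprung back up (z of plate in the frame of nest between -0.0015 and 0.0015 m and x of plate in the frame of nest between -0.002 and 0.002 m and y of plate in the frame of nest between -0.003 and 0.003 m and angle between plate's own z axis and vertical below 0.02 rad and linear speed of plate below 0.01 m/s and value of joint start_key below 0.0015 m); the robot touches nothing.
It fails at once if the fingers press on the plate with more than 13 N (contact force between the fingers and plate above 13 N).
It fails at once if the plate is tipped by more than 0.3 rad (angle between plate's own z axis and vertical above 0.3 rad).
It fails at once if the wash head is hit with more than 3 N (contact force between wash_head and anything else above 3 N).
It fails at once if one of the other things is moved by more than 20 mm (distance of any of reagent_a, reagent_b, water_bottle, tube_rack, tip_box, spare_plate, blood_tube from where it was at the start of the episode above 0.02 m).
It also fails if it takes over 61 s, if anything falls off the work surface, if the arm or the gripper's body presses on something with over 40 N, if the wrist force passes 120 N, or if a joint passes its speed limit or range.

## Working session

There is one attempt and no reset: what is moved stays moved. The work goes in short steps, each a Python script; the robot and the scene stay as the last script left them, time stands still between calls to the robot, and variables do not carry over. Pictures are saved under pics/ and viewed, and the job is handed in when it is done.

```bash
ls; mkdir -p pics; python3 - <<'E'
from plant import ctrl,sensors,optics
import cv2
s=sensors.read_state();print(s, ctrl.tcp_to_tips)
for n in("scene","top","wrist"):
    im,d=optics.grab_frame(n);cv2.imwrite(f"pics/{n}0.png",im[...,::-1]);p=optics.camera_params(n);print(n,p, (d>0).mean())
E
```

```text
pics
{'t': 0.0, 'q': array([ 1.18549428e+00,  2.07436784e-01,  1.54295885e+00, -2.10168628e-05,
        1.39349757e+00, -1.50534293e-01]), 'qvel': array([-3.00380317e-04,  3.83519527e-04,  7.99474297e-05, -1.21618933e-03,
       -7.26188982e-04,  3.09659272e-05]), 'tau': array([-1.26361021e-03, -3.83031678e+01, -2.91597068e+01, -2.61397945e-04,
        1.04196905e-02, -7.55467454e-06]), 'eef_pos': array([133.52425607, 558.56063323, 255.1138435 ]), 'eef_rot': array([[-9.72569123e-01,  2.32612522e-01, -8.45466428e-04],
       [ 2.32613832e-01,  9.72566824e-01, -2.13966167e-03],
       [ 3.24560501e-04, -2.27763606e-03, -9.99997354e-01]]), 'force': array([ 0.07474649, -0.65044977,  0.27341596]), 'wrist_torque': array([ 0.02990822,  0.06078819, -0.03505854]), 'grip_width': 85.24950255487445} 25.0
scene {'mtx': array([[520.26446873,   0.        , 317.45755606],
       [  0.        , 520.26446873, 199.38311486],
       [  0.        ,   0.        ,   1.        ]]), 'R': array([[ 0.58837218,  0.80854234, -0.00880132],
       [ 0.51225766, -0.38114498, -0.76962367],
       [-0.6256279 ,  0.44
[... 326 characters left out ...]
0.9971937 , -0.0052528 , -0.07468023],
       [ 0.07470881, -0.0054723 , -0.99719038]]), 't': array([   8.91579836,  524.69111542, 1552.42567117])} 0.99587109375
wrist {'mtx': array([[309.70691629,   0.        , 314.4978123 ],
       [  0.        , 309.70691629, 201.87206276],
       [  0.        ,   0.        ,   1.        ]]), 'T_tool_cam': array([[-9.41145449e-04, -9.46092266e-01, -3.23895875e-01,
         8.30483657e+01],
       [ 9.99999347e-01, -6.80251391e-04, -9.18703438e-04,
        -3.44175733e-01],
       [ 6.48847598e-04, -3.23896528e-01,  9.46092288e-01,
        -1.17125953e+02],
       [ 0.00000000e+00,  0.00000000e+00,  0.00000000e+00,
         1.00000000e+00]])} 0.99592578125
```

View pics/top0.png

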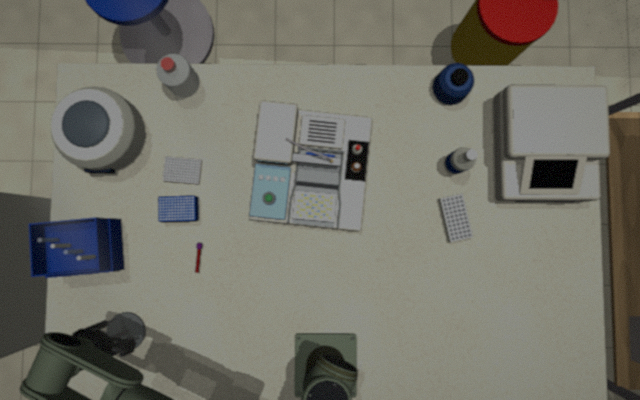

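View pics/scene0.png

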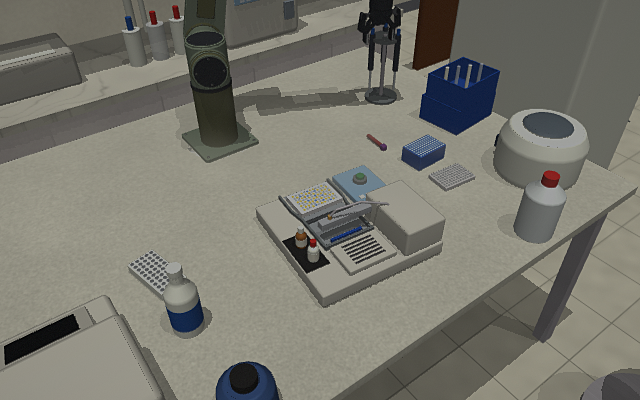

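View pics/wrist0.png

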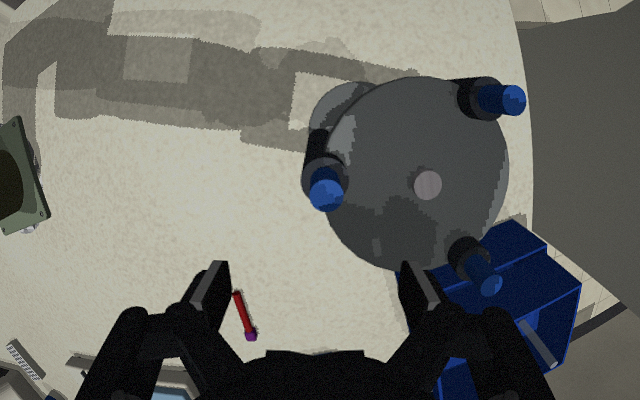

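```bash
cat > h.py <<'E'
import numpy as np,cv2
from plant import ctrl,sensors,optics
def ray(n,px,st=None):
    """origin, dir world"""
    p=optics.camera_params(n);K=p["mtx"]
    u=np.array([(px[0]-K[0,2])/K[0,0],(px[1]-K[1,2])/K[1,1]])
    if n=="wrist":
        r=np.hypot(*u);d=np.array([*(u/max(r,1e-9)*np.sin(r)),np.cos(r)])
        T=p["T_tool_cam"];R=st["eef_rot"]
        return R@T[:3,3]+st["eef_pos"],R@T[:3,:3]@d
    R,t=p["R"],p["t"]
    return -R.T@t,R.T@np.array([*u,1])
def onz(n,px,z,st=None):
    o,d=ray(n,px,st);return o+d*(z-o[2])/d[2]
def proj(n,X,st=None):
    p=optics.camera_params(n);K=p["mtx"];X=np.asarray(X,float)
    if n=="wrist":
        T=p["T_tool_cam"];c=T[:3,:3].T@(st["eef_rot"].T@(X-st["eef_pos"])-T[:3,3])
        h=np.hypot(c[0],c[1]);a=np.arctan2(h,c[2]);return K[:2,2]+K[0,0]*a*c[:2]/h
    c=p["R"]@X+p["t"];return (K@c/c[2])[:2]
E
python3 - <<'E'
from h import *
im=cv2.imread("pics/top0.png")
cv2.imwrite("pics/top_z.png",cv2.resize(im[90:240,235:385],(800,800),interpolation=cv2.INTER_CUBIC)[:600])
cv2.imwrite("pics/top_z2.png",cv2.resize(im[150:240,240:380],(798,513),interpolation=cv2.INTER_CUBIC))
for px,z in[((269,198),83),((249,221),0),((362,230),0),((315,206),59),((292,222),45),((340,227),45)]:print(px,onz("top",px,z).round(1))
E
```

```text
(269, 198) [511.4 172.   83. ]
(249, 221) [443.8 242.8   0. ]
(362, 230) [ 417.1 -115.4    0. ]
(315, 206) [489.3  33.4  59. ]
(292, 222) [440.3 104.1  45. ]
(340, 227) [425.7 -43.8  45. ]
```

View pics/top_z2.png

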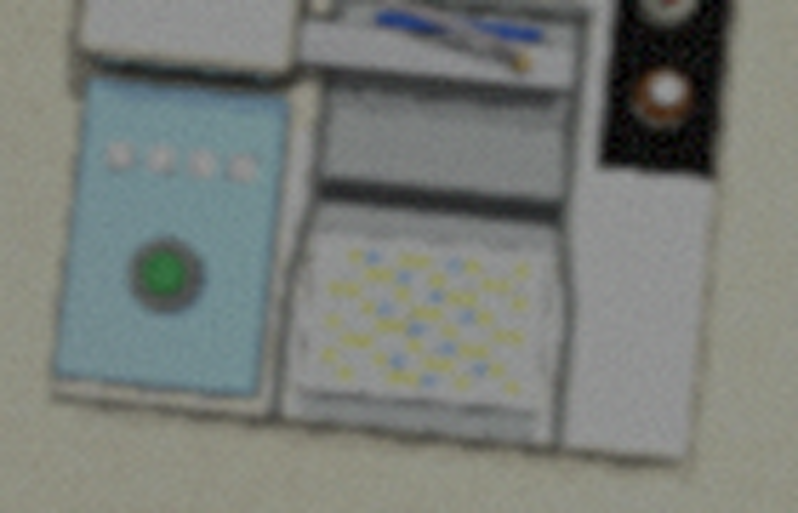

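```bash
python3 - <<'E'
from h import *
ctrl.move_l([133.5,558.6,300],vel=200)
a=np.pi-0.075
R=np.array([[np.cos(a),np.sin(a),0],[np.sin(a),-np.cos(a),0],[0,0,-1.]])
ctrl.move_ptp([533,33,215],R)
ctrl.hold(.2)
s=sensors.read_state();print(s["t"],s["q"],s["eef_pos"],s["force"])
im,d=optics.grab_frame("wrist");cv2.imwrite("pics/w1.png",im[...,::-1]);np.savez("w1.npz",im=im,d=d,eef_pos=s["eef_pos"],eef_rot=s["eef_rot"])
im,d=optics.grab_frame("top");cv2.imwrite("pics/top1.png",im[...,::-1])
E
```

```text
3.0833 [-9.91131376e-02  1.57951746e-01  1.68716830e+00  9.67441260e-05
  1.29627687e+00 -1.59600598e+00] [533.00012766  33.65138216 215.11484079] [-0.25220662  0.15744205  0.13838782]
```

View pics/w1.png

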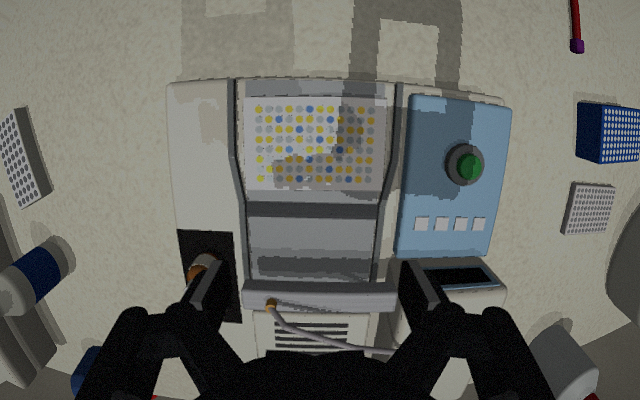

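```bash
python3 - <<'E'
from h import *
im=cv2.imread("pics/w1.png")
cv2.imwrite("pics/w1a.png",cv2.resize(im[70:210,225:405],(792,616)[:2],interpolation=cv2.INTER_CUBIC)[:600])
cv2.imwrite("pics/w1b.png",cv2.resize(im[70:270,390:520],(390*1,600),interpolation=cv2.INTER_CUBIC))
E
```

```text
(no output)
```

View pics/w1a.png

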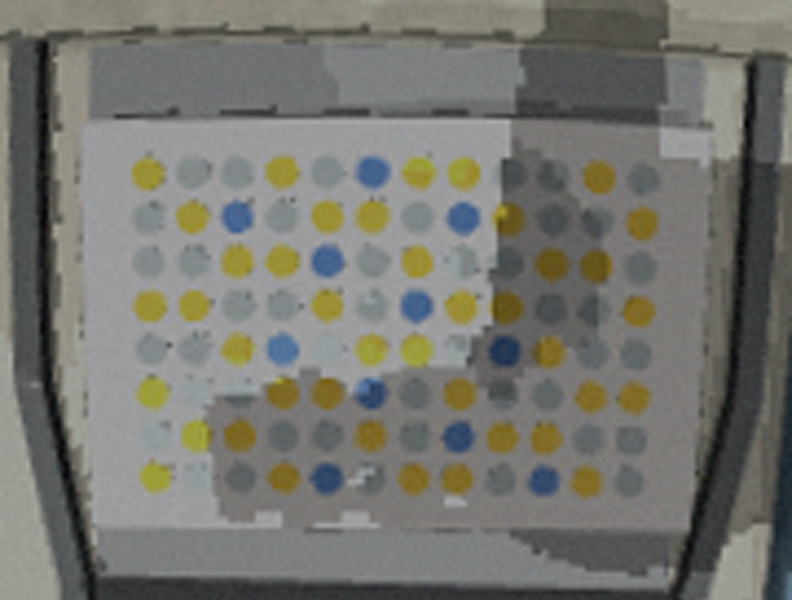

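View pics/w1b.png

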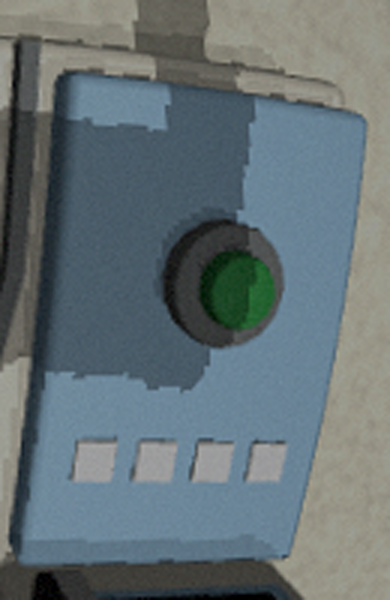

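```bash
python3 - <<'E'
from h import *
s=dict(np.load("w1.npz"))
c=lambda p:(225+p[0]/4.4,70+p[1]/4.4)
def P(n,px,z):
    X=onz("wrist",px,z,s);print(n,np.round(px,1),X.round(1));return X
A=[P("plate",c(p),59.4) for p in[(82,121),(712,125),(98,526),(693,530)]]
print(np.linalg.norm(A[0]-A[1]),np.linalg.norm(A[2]-A[3]),np.linalg.norm(A[0]-A[2]),np.linalg.norm(A[1]-A[3]),"yaw",*[np.arctan2((a-b)[0],(b-a)[1]) for a,b in((A[0],A[1]),(A[2],A[3]))],sum(A)/4)
F=[P("apron front",c(p),45) for p in[(90,42),(705,57)]]
print("yaw",np.arctan2((F[0]-F[1])[0],(F[1]-F[0])[1]))
for p in [(90,578),(690,590)]:P("darkband top",c(p),50)
for p in[(243,216),(378,218)]:P("band bottom",p,45);
for p in[(236,80),(236,150),(246,200),(249,270),(401,84),(396,150),(382,200),(375,275)]:P("rail",p,55)
k=lambda p:(390+p[0]/3,70+p[1]/3)
P("key",k((240,290)),83)
P("key L",k((203,290)),83);P("key R",k((277,290)),83)
for p in[(60,75),(366,120),(290,555),(12,560)]:P("console",k(p),65)
d=s["d"]; 
hsv=cv2.cvtColor(s["im"],cv2.COLOR_RGB2HSV)
m=cv2.inRange(hsv,(50,120,40),(75,255,255));n,l,st,ce=cv2.connectedComponentsWithStats(m);i=1+st[1:,4].argmax();print(st[i],ce[i]);P("keyc",ce[i],83)
E
```

```text
plate [243.6  97.5] [441.9 -22.6  59.4]
plate [386.8  98.4] [452.  102.9  59.4]
plate [247.3 189.5] [526.4 -29.5  59.4]
plate [382.5 190.5] [536.7  96.5  59.4]
125.90350121689882 126.33595957091676 84.80557562514 84.91927792349709 yaw -0.08080855333882211 -0.0816991005821029 [489.25883131  36.81113688  59.4       ]
apron front [245.5  79.5] [424.8 -22.6  45. ]
apron front [385.2  83. ] [437.5 105.5  45. ]
yaw -0.09924764597270573
darkband top [245.5 201.4] [540.9 -35.4  50. ]
darkband top [381.8 204.1] [553.7  97.7  50. ]
band bottom [243 216] [557.8 -41.7  45. ]
band bottom [378 218] [570.2  94.7  45. ]
rail [236  80] [424.9 -29.1  55. ]
rail [236 150] [488.9 -36.3  55. ]
rail [246 200] [537.9 -33.3  55. ]
rail [249 270] [615.6 -42.8  55. ]
rail [401  84] [439.1 117.8  55. ]
rail [396 150] [499.9 110.9  55. ]
rail [382 200] [547.7  96.8  55. ]
rail [375 275] [631.7  90.3  55. ]
key [470.  166.7] [512.3 174.3  83. ]
key L [457.7 166.7] [511.8 161.5  83. ]
key R [482.3 166.7] [512.8 187.7  83. ]
console [410.  95.] [449.3 122.8  65. ]
console [512. 110.] [460.9 232.4  65. ]
console [486.7 255. ] [617.3 217.3  65. ]
console [394.  256.7] [605.4 107.7  65. ]
[460 154  21  26 415] [470.04578313 166.84337349]
keyc [470.  166.8] [512.5 174.4  83. ]
```

```bash
cat >> h.py <<'E'
YAW=-0.10
ux=np.array([np.cos(YAW),np.sin(YAW),0]);uy=np.array([-np.sin(YAW),np.cos(YAW),0])
LIP=np.array([564.5,26.5,0])
a=np.pi+YAW
RT=np.array([[np.cos(a),np.sin(a),0],[np.sin(a),-np.cos(a),0],[0,0,-1.]])
W=lambda x,y,z:LIP+ux*x+uy*y+np.array([0,0,z])
def st(n=5):
    f=[];
    for _ in range(n):
        s=sensors.read_state();f.append(s["force"]);ctrl.hold(.01)
    f=np.mean(f,0);d=s["eef_pos"]-LIP
    return dict(t=round(s["t"],2),x=round(d@ux,2),y=round(d@uy,2),z=round(s["eef_pos"][2],2),F=np.round([f@ux,f@uy,f[2]],2),g=round(s["grip_width"],1),s=s)
def pr(tag=""):
    r=st();s=r.pop("s");print(tag,*[f"{k}={v}" for k,v in r.items()]);r["s"]=s;return r
E
python3 - <<'E'
from h import *
print(ctrl.tcp_to_tips)
ctrl.gripper_to(70);print(ctrl.tcp_to_tips)
ctrl.move_ptp(W(-137,0,130),RT)
ctrl.move_l(W(-137,0,90),vel=60);ctrl.hold(.2)
pr("pre")
hit=ctrl.move_l(W(-137,0,50),vel=15,threshold=2.0);pr(hit)
s=sensors.read_state();im,d=optics.grab_frame("wrist");cv2.imwrite("pics/w2.png",im[...,::-1]);np.savez("w2.npz",im=im,d=d,eef_pos=s["eef_pos"],eef_rot=s["eef_rot"])
E
```

```text
25.0
25.0
pre t=5.14 x=-136.62 y=0.01 z=90.4 F=[-0.24 -0.1  -0.31] g=70.0
True t=6.89 x=-137.02 y=0.0 z=62.29 F=[-0.38 -0.01  4.71] g=70.2
```

View pics/w2.png

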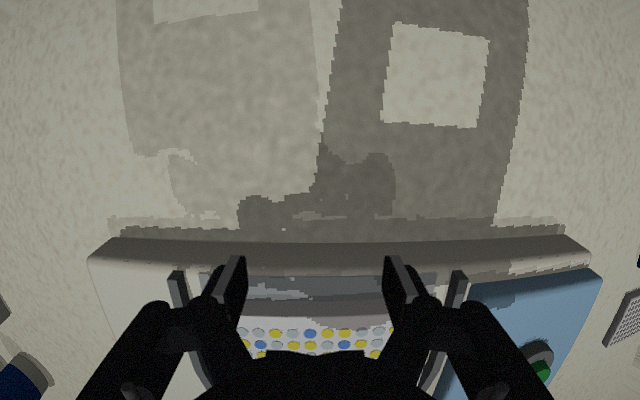

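```bash
python3 - <<'E'
from h import *
ctrl.move_l(W(-137,0,70.3),vel=30);ctrl.hold(.1);pr("up")
for x in(-120,-100,-80,-60,-45,-35):
    h=ctrl.move_l(W(x,0,70.3),vel=25,threshold=4.5);pr(h)
    if h: break
s=sensors.read_state();im,d=optics.grab_frame("wrist");cv2.imwrite("pics/w3.png",im[...,::-1]);np.savez("w3.npz",im=im,d=d,eef_pos=s["eef_pos"],eef_rot=s["eef_rot"])
im,d=optics.grab_frame("scene");cv2.imwrite("pics/s3.png",cv2.resize(im[160:310,240:460],(792,540),interpolation=cv2.INTER_CUBIC)[...,::-1])
E
```

```text
up t=7.53 x=-137.25 y=0.01 z=70.13 F=[-0.36 -0.16  0.01] g=69.9
False t=8.4 x=-120.05 y=0.01 z=70.28 F=[0.03 0.07 0.14] g=69.6
False t=9.39 x=-99.97 y=0.01 z=70.35 F=[-0.05  0.21 -0.08] g=69.7
False t=10.38 x=-80.02 y=0.02 z=70.3 F=[ 0.11 -0.04 -0.33] g=69.9
False t=11.38 x=-59.96 y=0.03 z=70.33 F=[ 0.08  0.08 -0.03] g=69.8
False t=12.17 x=-45.02 y=-0.0 z=70.27 F=[-0.13 -0.   -0.21] g=70.4
False t=12.76 x=-34.91 y=0.0 z=70.28 F=[-0.23  0.17  0.06] g=70.0
```

View pics/w3.png

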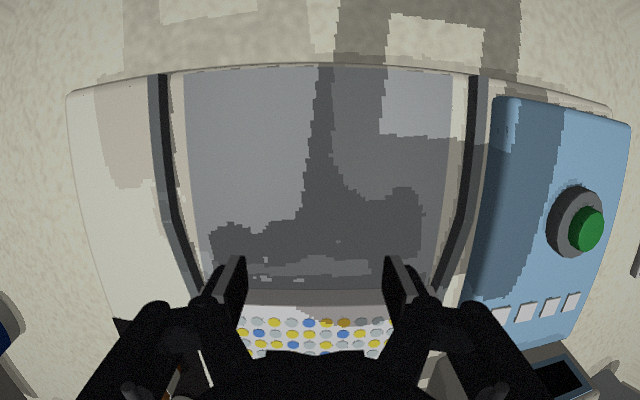

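View pics/s3.png

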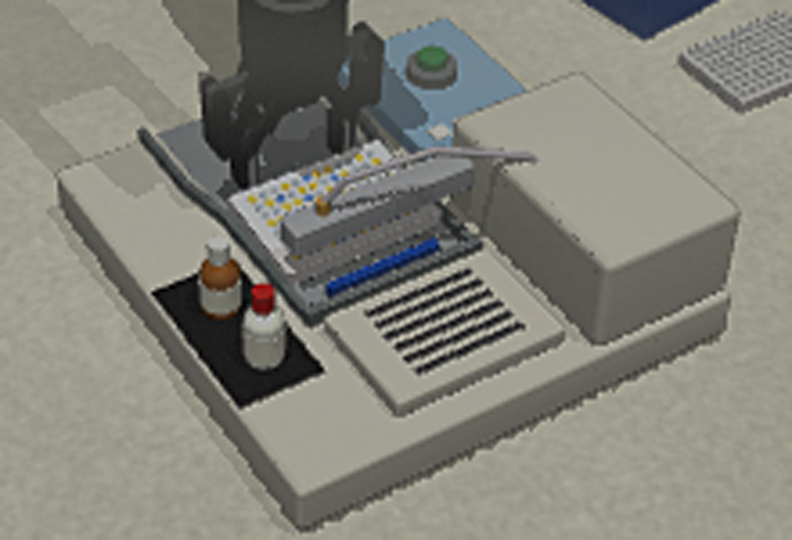

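```bash
python3 - <<'E'
from h import *
s=dict(np.load("w3.npz"))
cv2.imwrite("pics/w3z.png",cv2.resize(cv2.imread("pics/w3.png")[240:360,200:440],(800,400),interpolation=cv2.INTER_CUBIC))
for v in(288,291,300,304,306,308):
  for z in(45,59.4):
    d=onz("wrist",(318,v),z,s)-LIP;print(v,z,(d@ux).round(1),(d@uy).round(1))
E
```

```text
288 45 -19.0 1.3
288 59.4 -29.0 1.1
291 45 -16.9 1.3
291 59.4 -27.1 1.2
300 45 -10.6 1.4
300 59.4 -21.4 1.2
304 45 -7.7 1.4
304 59.4 -18.8 1.2
306 45 -6.2 1.4
306 59.4 -17.5 1.2
308 45 -4.7 1.4
308 59.4 -16.1 1.2
```

View pics/w3z.png

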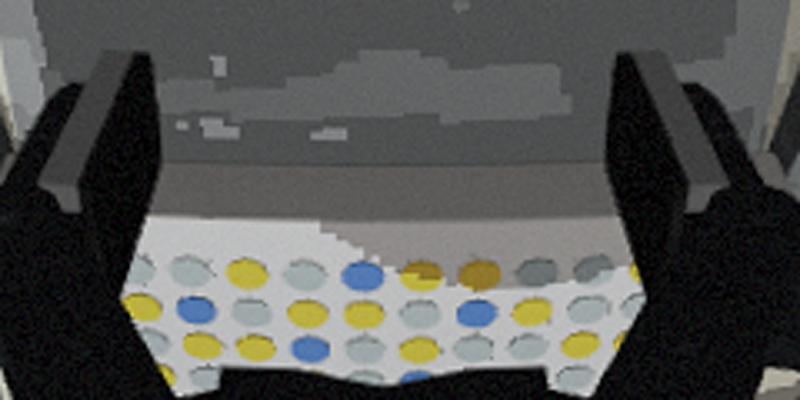

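```bash
python3 - <<'E'
from h import *
ctrl.move_l(W(-37,0,70.3),vel=20)
ctrl.move_l(W(-37,0,74.5),vel=20);ctrl.hold(.1);b=pr("base")
h=ctrl.move_l(W(-18,0,74.5),vel=20,threshold=4);pr(h)
x=-17.5
while x<-7 and not h:
    h=ctrl.move_l(W(x,0,74.5),vel=6,threshold=4);r=pr((h,x))
    if b["F"][0]-r["F"][0]>4.5: break
    x+=.5
E
```

```text
base t=13.61 x=-37.01 y=-0.0 z=74.52 F=[-0.18  0.46  0.23] g=70.1
False t=14.75 x=-17.99 y=0.02 z=74.55 F=[-0.16  0.08 -0.26] g=69.8
(False, -17.5) t=15.04 x=-17.52 y=0.0 z=74.54 F=[-0.13 -0.37 -0.05] g=69.7
(False, -17.0) t=15.33 x=-16.99 y=0.01 z=74.48 F=[0.25 0.05 0.06] g=70.1
(False, -16.5) t=15.62 x=-16.46 y=0.01 z=74.5 F=[-0.49  0.06  0.13] g=69.8
(False, -16.0) t=15.92 x=-15.96 y=-0.01 z=74.5 F=[-0.28  0.34  0.28] g=70.1
(False, -15.5) t=16.21 x=-15.47 y=0.02 z=74.5 F=[-0.25 -0.07  0.03] g=69.7
(False, -15.0) t=16.5 x=-15.3 y=0.02 z=74.45 F=[-1.69  0.11  1.13] g=69.9
(False, -14.5) t=16.79 x=-15.18 y=0.03 z=74.37 F=[-4.26 -0.06  2.63] g=70.0
(False, -14.0) t=17.08 x=-14.7 y=0.05 z=74.3 F=[-5.18  0.09  3.02] g=69.7
```

```bash
python3 - <<'E'
from h import *
x=-13.7
while x<-9:
    h=ctrl.move_l(W(x,0,74.5),vel=4,threshold=4);r=pr((h,x))
    if np.linalg.norm(r["F"])>9 or -r["F"][0]>7.8: break
    x+=.3
s=sensors.read_state();im,d=optics.grab_frame("wrist");cv2.imwrite("pics/w4.png",im[...,::-1]);cv2.imwrite("pics/w4z.png",cv2.resize(im[240:360,200:440],(800,400),interpolation=cv2.INTER_CUBIC)[...,::-1]);np.savez("w4.npz",im=im,d=d,eef_pos=s["eef_pos"],eef_rot=s["eef_rot"])
E
```

```text
(False, -13.7) t=17.38 x=-14.44 y=0.07 z=74.3 F=[-5.3   0.32  3.66] g=70.0
(False, -13.399999999999999) t=17.67 x=-14.26 y=0.05 z=74.28 F=[-5.51  0.32  3.97] g=70.0
(False, -13.099999999999998) t=17.96 x=-14.1 y=0.06 z=74.28 F=[-5.83  0.05  4.11] g=69.9
(False, -12.799999999999997) t=18.25 x=-13.91 y=0.05 z=74.27 F=[-5.84  0.04  4.71] g=70.0
(False, -12.499999999999996) t=18.54 x=-13.73 y=0.07 z=74.25 F=[-6.99 -0.3   4.73] g=70.3
(False, -12.199999999999996) t=18.83 x=-13.54 y=0.08 z=74.24 F=[-6.52  0.16  4.78] g=70.4
(False, -11.899999999999995) t=19.12 x=-13.39 y=0.06 z=74.2 F=[-6.89  0.13  4.99] g=70.0
(False, -11.599999999999994) t=19.42 x=-13.17 y=0.04 z=74.23 F=[-7.53  0.1   5.35] g=70.4
```

View pics/w4z.png

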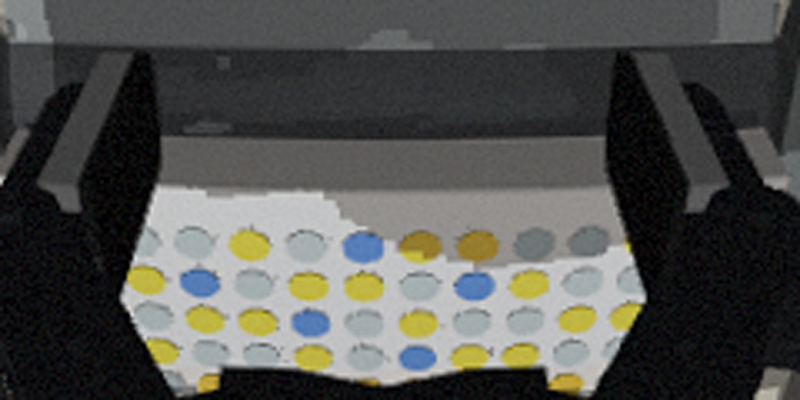

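```bash
python3 - <<'E'
from h import *
s=dict(np.load("w4.npz"));print((s["eef_pos"]-LIP)@ux)
for v,zs in((281.2,(45,47,50,51)),(296.2,(59.4,61,64.4,65)),(253.5,(45,50))):
  for z in zs:
    d=onz("wrist",(318,v),z,s)-LIP;print(v,z,(d@ux).round(1),(d@uy).round(1))
E
python3 - <<'E'
import cv2
cv2.imwrite("pics/w4f.png",cv2.imread("pics/w4.png"))
E
```

```text
-13.196611595735515
281.2 45 0.6 1.4
281.2 47 -0.7 1.4
281.2 50 -2.7 1.4
281.2 51 -3.3 1.4
296.2 59.4 0.6 1.3
296.2 61 -0.5 1.3
296.2 64.4 -3.0 1.2
296.2 65 -3.4 1.2
253.5 45 -17.2 1.4
253.5 50 -19.9 1.3
```

View pics/w4f.png

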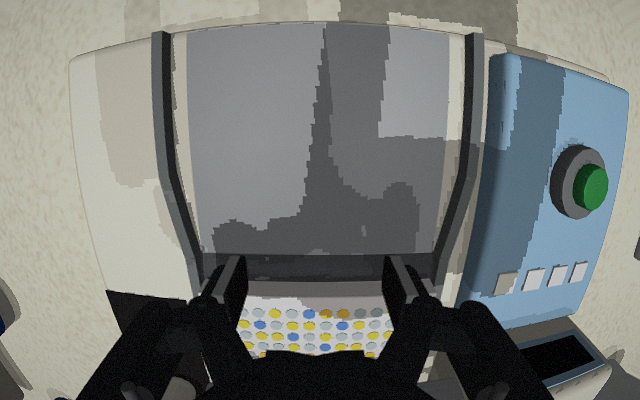

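```bash
python3 - <<'E'
from h import *
z=74.5
for z in(74.8,75.1):
    ctrl.move_l(W(-11.6,0,z),vel=4,threshold=3);r=pr(z)
    if r["F"][2]<3.2: break
x=-11.3
while x<-8:
    h=ctrl.move_l(W(x,0,z),vel=4,threshold=3);r=pr((h,round(x,1)))
    if np.linalg.norm(r["F"])>9.9 or -r["F"][0]>9: break
    x+=.3
E
```

```text
74.8 t=19.76 x=-13.19 y=0.07 z=74.23 F=[-7.14 -0.09  3.64] g=69.9
75.1 t=20.05 x=-13.23 y=0.06 z=74.27 F=[-5.56  0.04  2.45] g=69.8
(False, -11.3) t=20.34 x=-13.17 y=0.07 z=74.24 F=[-6.25 -0.03  2.68] g=69.8
(False, -11.0) t=20.63 x=-12.96 y=0.08 z=74.28 F=[-6.91  0.11  3.8 ] g=70.0
(False, -10.7) t=20.93 x=-12.77 y=0.07 z=74.26 F=[-6.88 -0.13  3.02] g=70.0
(False, -10.4) t=21.22 x=-12.61 y=0.04 z=74.22 F=[-7.48 -0.13  3.58] g=70.0
(False, -10.1) t=21.51 x=-12.44 y=0.05 z=74.21 F=[-7.87  0.07  3.77] g=70.0
(False, -9.8) t=21.8 x=-12.28 y=0.08 z=74.16 F=[-7.75 -0.    3.85] g=69.7
(False, -9.5) t=22.09 x=-12.16 y=0.08 z=73.54 F=[-6.79  0.47  0.26] g=70.0
(False, -9.2) t=22.38 x=-12.16 y=0.07 z=73.3 F=[-7.2   0.28  0.01] g=69.8
(False, -8.9) t=22.68 x=-12.1 y=0.09 z=73.17 F=[-7.7  -0.   -0.18] g=70.0
(False, -8.6) t=22.97 x=-11.95 y=0.09 z=73.1 F=[-7.29  0.03  0.09] g=69.8
(False, -8.3) t=23.26 x=-11.82 y=0.08 z=73.02 F=[-7.72 -0.14 -0.05] g=69.8
```

```bash
python3 - <<'E'
from h import *
z=74.5
while z>66:
    h=ctrl.move_l(W(-8.3,0,z),vel=6,threshold=3.5);r=pr((h,round(z,1)))
    if np.linalg.norm(r["F"])>10 or r["F"][2]>3.5 or r["z"]<68.6: break
    z-=.6
s=sensors.read_state();im,d=optics.grab_frame("wrist");cv2.imwrite("pics/w5z.png",cv2.resize(im[240:360,200:440],(800,400),interpolation=cv2.INTER_CUBIC)[...,::-1]);np.savez("w5.npz",im=im,d=d,eef_pos=s["eef_pos"],eef_rot=s["eef_rot"])
E
```

```text
(False, 74.5) t=23.55 x=-11.82 y=0.09 z=72.42 F=[-7.53 -0.24 -0.45] g=69.8
(False, 73.9) t=23.84 x=-11.85 y=0.1 z=71.79 F=[-8.04 -0.23 -0.19] g=69.7
(False, 73.3) t=24.13 x=-11.83 y=0.1 z=71.21 F=[-7.43  0.14 -0.08] g=70.1
(False, 72.7) t=24.43 x=-11.86 y=0.07 z=70.58 F=[-7.39  0.46 -0.08] g=70.1
(False, 72.1) t=24.72 x=-11.86 y=0.09 z=69.98 F=[-7.36  0.04  0.13] g=70.3
(False, 71.5) t=25.01 x=-11.84 y=0.1 z=69.45 F=[-7.68  0.22 -0.03] g=69.7
(False, 70.9) t=25.3 x=-11.81 y=0.1 z=69.23 F=[-8.11  0.28  2.71] g=70.3
(False, 70.3) t=25.59 x=-11.82 y=0.09 z=68.94 F=[-9.66  0.15  4.44] g=70.0
```

View pics/w5z.png

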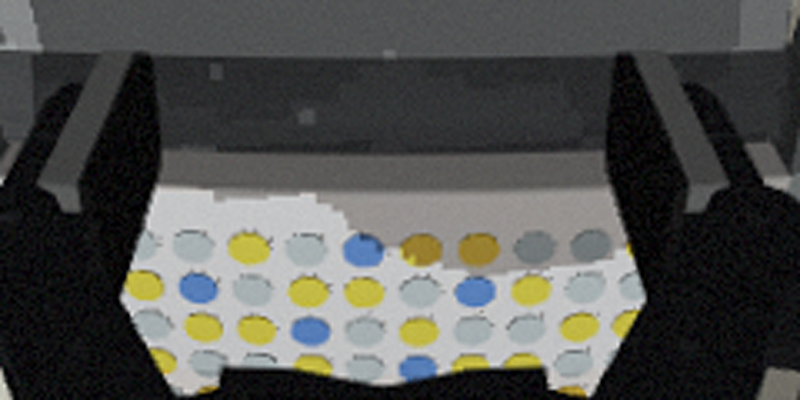

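```bash
python3 - <<'E'
from h import *
for x in(-10,-12,-13,-14,-15,-17):
    ctrl.move_l(W(x,0,70.5),vel=8);pr(x)
ctrl.move_l(W(-45,0,71),vel=40);
ctrl.move_l(W(-50,0,180),vel=120);ctrl.hold(.1)
s=sensors.read_state();im,d=optics.grab_frame("wrist");cv2.imwrite("pics/w6.png",im[...,::-1]);np.savez("w6.npz",im=im,d=d,eef_pos=s["eef_pos"],eef_rot=s["eef_rot"]);cv2.imwrite("pics/w6z.png",cv2.resize(im[180:320,220:410],(800,590),interpolation=cv2.INTER_CUBIC)[...,::-1])
im,d=optics.grab_frame("scene");cv2.imwrite("pics/s6.png",cv2.resize(im[160:310,240:460],(792,540),interpolation=cv2.INTER_CUBIC)[...,::-1]);pr()
E
```

```text
-10 t=26.05 x=-12.43 y=0.06 z=69.02 F=[-6.48 -0.06  0.11] g=70.0
-12 t=26.49 x=-12.75 y=0.06 z=70.0 F=[-4.6   0.9  -0.46] g=69.9
-13 t=26.81 x=-12.78 y=0.03 z=70.59 F=[-3.22  0.39 -1.57] g=69.8
-14 t=27.12 x=-12.86 y=-0.12 z=71.2 F=[-0.57  0.09 -0.53] g=70.1
-15 t=27.44 x=-14.36 y=-0.06 z=70.91 F=[-0.62  0.16 -0.24] g=70.1
-17 t=27.88 x=-17.04 y=-0.0 z=70.47 F=[-0.19  0.24  0.01] g=69.7
 t=30.03 x=-50.46 y=-0.01 z=179.16 F=[-0.12 -0.12  0.1 ] g=70.0
```

View pics/w6.png

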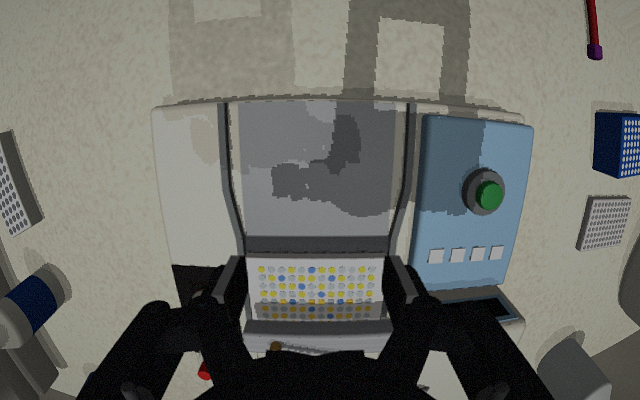

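View pics/s6.png

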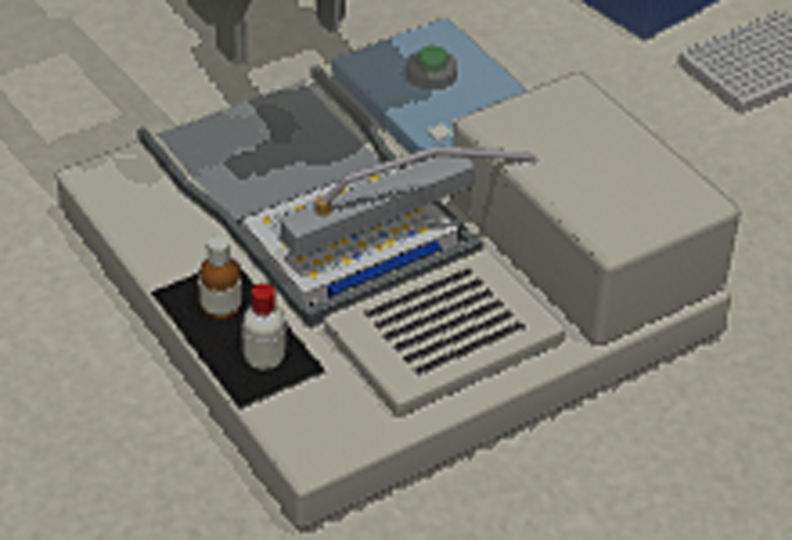

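View pics/w6z.png

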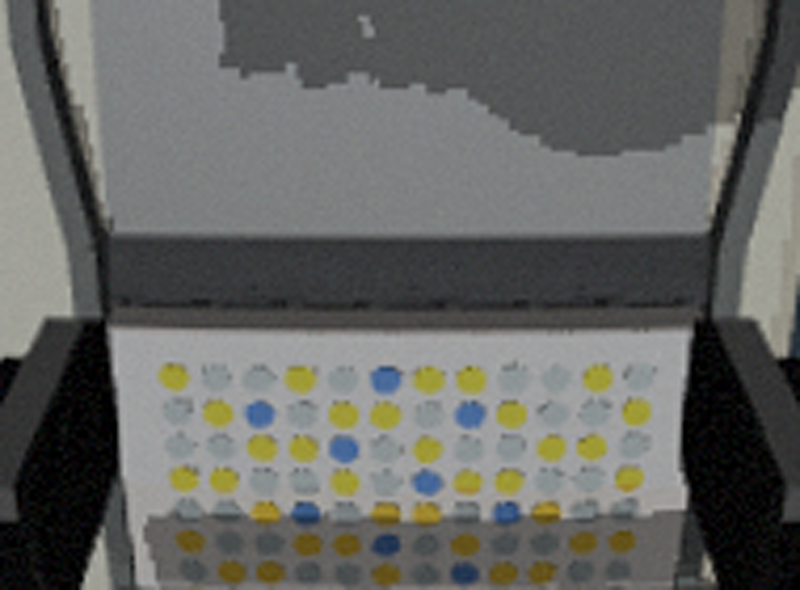

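```bash
python3 - <<'E'
from h import *
s=dict(np.load("w6.npz"));K=optics.camera_params("wrist")["mtx"];d=s["d"]
def pts(u0,u1,v0,v1):
    out=[]
    for v in range(v0,v1):
        for u in range(u0,u1):
            if d[v,u]>0:
                o,r=ray("wrist",(u,v),s);p=optics.camera_params("wrist")["T_tool_cam"]
                ax=s["eef_rot"]@p[:3,2];X=o+r*d[v,u]/(r@ax);q=X-LIP;out.append((q@ux,q@uy,X[2]))
    return np.array(out)
for n,b in(("apron",(255,375,140,220)),("plate",(255,375,262,315))):
    P=pts(*b);A=np.c_[P[:,:2],np.ones(len(P))];c=np.linalg.lstsq(A,P[:,2],rcond=None)[0];r=P[:,2]-A@c
    print(n,"slope",c[:2].round(4),"z mean",P[:,2].mean().round(2),"x",P[:,0].min().round(1),P[:,0].max().round(1),"rms",r.std().round(2))
    for lo in range(int(P[:,0].min()),int(P[:,0].max()),8):
        m=(P[:,0]>=lo)&(P[:,0]<lo+8)
        if m.sum()>20:print(lo,np.median(P[m,2]).round(2),m.sum())
for v in(252.7,):
  for z in(50,):print("lip",(onz("wrist",(314,v),z,s)-LIP)@ux)
for z in(59.4,61.4,64.4):print("top",z,(onz("wrist",(314,257.9),z,s)-LIP)@ux)
E
```

```text
Traceback (most recent call last):
  File "h.py", line 5, in ray
    p=optics.camera_params(n);K=p["mtx"]
ValueError: time passes only in moves, steps and waits
```

```bash
python3 - <<'E'
from h import *
CP=optics.camera_params("wrist");K=CP["mtx"];T=CP["T_tool_cam"]
s=dict(np.load("w6.npz"));d=s["d"];R=s["eef_rot"]@T[:3,:3];o=s["eef_rot"]@T[:3,3]+s["eef_pos"]
def rays(u,v):
    a=(np.array(u,float)-K[0,2])/K[0,0];b=(np.array(v,float)-K[1,2])/K[1,1];r=np.hypot(a,b)
    return np.stack([a/r*np.sin(r),b/r*np.sin(r),np.cos(r)],-1)
def pts(u0,u1,v0,v1):
    v,u=np.mgrid[v0:v1,u0:u1];D=rays(u,v);z=d[v,u];X=o+(D*(z/D[...,2])[...,None]@R.T);X=X[z>0];q=X-LIP
    return np.c_[q@ux,q@uy,X[:,2]]
for n,b in(("apron",(255,375,140,220)),("plate",(255,375,262,315))):
    P=pts(*b);A=np.c_[P[:,:2],np.ones(len(P))];c=np.linalg.lstsq(A,P[:,2],rcond=None)[0];r=P[:,2]-A@c
    print(n,"slope",c[:2].round(4),"z mean",P[:,2].mean().round(2),"rms",r.std().round(2))
    for lo in range(int(P[:,0].min()),int(P[:,0].max()),8):
        m=(P[:,0]>=lo)&(P[:,0]<lo+8)
        if m.sum()>20:print(lo,np.median(P[m,2]).round(2),m.sum())
def zx(v,z):
    D=R@rays(314,v);X=o+D*(z-o[2])/D[2];return ((X-LIP)@ux).round(2)
print("lip",zx(252.7,50),"top",[zx(257.9,z) for z in(59.4,61.4,64.4)])
E
```

```text
apron slope [-0.001  -0.0007] z mean 44.91 rms 0.67
-102 44.92 1164
-94 44.91 1123
-86 44.95 1146
-78 44.9 1083
-70 44.93 1105
-62 44.97 1063
-54 44.9 1067
-46 44.91 1040
-38 44.82 745
plate slope [-0.0115 -0.0006] z mean 59.63 rms 0.62
0 59.83 735
8 59.88 898
16 59.8 864
24 59.71 845
32 59.68 823
40 59.45 799
48 59.42 771
56 59.18 603
lip -2.11 top [np.float64(-1.97), np.float64(-3.08), np.float64(-4.74)]
```

```bash
python3 - <<'E'
from h import *
ctrl.move_l(W(-6,0,120),vel=100)
ctrl.move_l(W(-4,0,84),vel=50);ctrl.hold(.1);b=pr("pre")
z=79.0
while z>73:
    h=ctrl.move_l(W(-4,0,z),vel=6,threshold=3);r=pr((h,round(z,1)))
    if r["F"][2]>4.5: break
    z-=.4
ctrl.move_l(W(-4,0,90),vel=40)
ctrl.move_l(W(-50,0,180),vel=120);ctrl.hold(.1)
s=sensors.read_state();im,d=optics.grab_frame("wrist");cv2.imwrite("pics/w7.png",im[...,::-1]);np.savez("w7.npz",im=im,d=d,eef_pos=s["eef_pos"],eef_rot=s["eef_rot"])
CP=optics.camera_params("wrist");K=CP["mtx"];T=CP["T_tool_cam"]
R=s["eef_rot"]@T[:3,:3];o=s["eef_rot"]@T[:3,3]+s["eef_pos"]
def rays(u,v):
    a=(np.array(u,float)-K[0,2])/K[0,0];b=(np.array(v,float)-K[1,2])/K[1,1];r=np.hypot(a,b)
    return np.stack([a/r*np.sin(r),b/r*np.sin(r),np.cos(r)],-1)
def pts(u0,u1,v0,v1):
    v,u=np.mgrid[v0:v1,u0:u1];D=rays(u,v);z=d[v,u];X=o+(D*(z/D[...,2])[...,None]@R.T);X=X[z>0];q=X-LIP
    return np.c_[q@ux,q@uy,X[:,2]]
for n,b in(("apron",(255,375,140,220)),("plate",(255,375,262,315))):
    P=pts(*b);A=np.c_[P[:,:2],np.ones(len(P))];c=np.linalg.lstsq(A,P[:,2],rcond=None)[0]
    print(n,"slope",c[:2].round(4),"z mean",P[:,2].mean().round(2))
    for lo in range(int(P[:,0].min()),int(P[:,0].max()),16):
        m=(P[:,0]>=lo)&(P[:,0]<lo+16)
        if m.sum()>20:print(lo,np.median(P[m,2]).round(2),m.sum())
# key
hsv=cv2.cvtColor(im,cv2.COLOR_RGB2HSV);m=cv2.inRange(hsv,(50,120,40),(75,255,255));n,l,stt,ce=cv2.connectedComponentsWithStats(m);i=1+stt[1:,4].argmax();print(stt[i],ce[i])
D=R@rays(*ce[i]);X=o+D*(83-o[2])/D[2];print("key",X.round(1), ((X-LIP)@ux).round(1),((X-LIP)@uy).round(1))
v,u=np.nonzero(l==i);DD=rays(u,v);z=d[v,u];Y=o+(DD*(z/DD[:,2])[:,None])@R.T;print(np.median(Y[z>0],0).round(1))
E
```

```text
pre t=31.94 x=-3.57 y=-0.02 z=84.51 F=[ 0.22 -0.27 -0.05] g=70.4
(False, 79.0) t=32.97 x=-3.96 y=-0.01 z=79.05 F=[-0.39  0.38  0.09] g=69.8
(False, 78.6) t=33.26 x=-4.0 y=-0.01 z=78.6 F=[ 0.25 -0.06 -0.18] g=70.3
(False, 78.2) t=33.55 x=-4.03 y=-0.0 z=78.17 F=[ 0.23 -0.06 -0.08] g=69.9
(False, 77.8) t=33.84 x=-4.0 y=-0.0 z=77.79 F=[ 0.15 -0.15 -0.32] g=69.9
(False, 77.4) t=34.13 x=-4.0 y=0.02 z=77.45 F=[-0.33  0.06  0.72] g=69.6
(False, 77.0) t=34.42 x=-4.02 y=0.02 z=77.03 F=[-0.77  0.42  1.71] g=70.1
(False, 76.6) t=34.72 x=-3.96 y=0.02 z=76.76 F=[-1.36  0.07  2.39] g=69.6
(False, 76.2) t=35.01 x=-3.97 y=0.01 z=76.73 F=[-1.95 -0.2   5.09] g=70.3
apron slope [-0.001  -0.0007] z mean 44.92
-101 44.95 2270
-85 44.95 2251
-69 44.9 2153
-53 44.91 2084
-37 44.86 676
plate slope [-0.0004 -0.0001] z mean 59.05
2 59.06 1754
18 59.02 1700
34 59.06 1610
50 59.02 1271
[480 180  23  30 491] [490.51731161 194.96537678]
key [512.3 174.4  83. ] -66.7 142.0
[511.6 172.9  85.2]
```

View pics/w7.png

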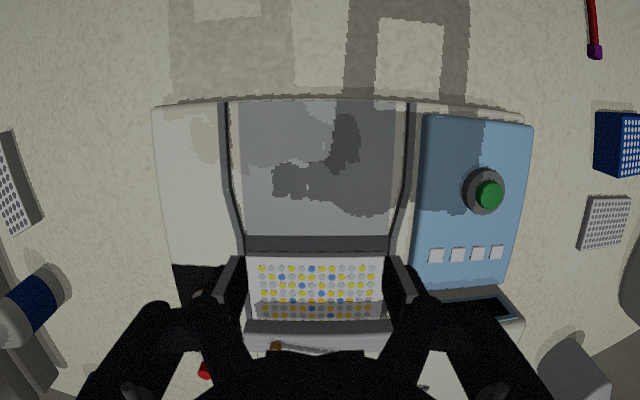

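```bash
python3 - <<'E'
from h import *
ctrl.gripper_to(0)
K=np.array([512,173.7,0]);Z=lambda z:K+[0,0,z]
ctrl.move_l(Z(180),vel=150);ctrl.move_l(Z(116),vel=60);ctrl.hold(.1);pr("pre")
z=112
while z>98:
    h=ctrl.move_l(Z(z),vel=8,threshold=6);r=pr((h,z))
    if r["F"][2]>7: break
    z-=1
ctrl.hold(.15);pr("down")
im,d=optics.grab_frame("wrist");cv2.imwrite("pics/w8.png",im[...,::-1])
ctrl.move_l(Z(120),vel=40);ctrl.move_l(Z(180),vel=120)
ctrl.move_l(W(-60,0,200),vel=150);ctrl.hold(.2);pr("end")
im,d=optics.grab_frame("wrist");cv2.imwrite("pics/w9.png",im[...,::-1])
E
```

```text
pre t=39.77 x=-66.51 y=141.35 z=116.57 F=[0.08 0.19 0.04] g=-0.0
(False, 112) t=40.46 x=-66.91 y=141.21 z=111.98 F=[-0.14 -0.41  0.  ] g=0.1
(False, 111) t=40.77 x=-66.77 y=141.26 z=111.13 F=[ 0.36 -0.18  1.02] g=0.4
(False, 110) t=41.09 x=-66.76 y=141.27 z=110.21 F=[-0.34 -0.16  1.54] g=-0.2
(False, 109) t=41.41 x=-66.74 y=141.28 z=109.16 F=[ 0.32 -0.17  2.19] g=0.1
(False, 108) t=41.73 x=-66.75 y=141.28 z=108.15 F=[0.24 0.13 3.31] g=-0.2
(False, 107) t=42.04 x=-66.73 y=141.28 z=107.16 F=[0.01 0.18 3.42] g=0.0
(False, 106) t=42.36 x=-66.76 y=141.27 z=106.13 F=[0.24 0.02 4.44] g=-0.2
(True, 105) t=42.61 x=-66.72 y=141.29 z=106.1 F=[-0.89 -0.35  4.23] g=-0.3
(True, 104) t=42.88 x=-66.73 y=141.29 z=106.13 F=[-0.64 -0.16  4.03] g=-0.1
(True, 103) t=43.17 x=-66.75 y=141.27 z=106.12 F=[-0.89 -0.11  4.27] g=0.0
(True, 102) t=43.48 x=-66.75 y=141.29 z=106.11 F=[-0.68 -0.45  4.  ] g=0.2
(True, 101) t=43.81 x=-66.72 y=141.29 z=106.14 F=[-0.76 -0.49  3.82] g=0.2
(True, 100) t=44.16 x=-66.73 y=141.29 z=106.14 F=[-0.82 -0.05  4.43] g=0.3
(True, 99) t=44.53 x=-66.72 y=141.3 z=106.16 F=[-0.59 -0.39  4.14] g=0.3
down t=44.73 x=-66.73 y=141.29 z=106.13 F=[-0.68 -0.14  4.23] g=-0.0
end t=47.27 x=-60.15 y=0.65 z=199.83 F=[ 0.26  0.13 -0.29] g=0.4
```

View pics/w8.png

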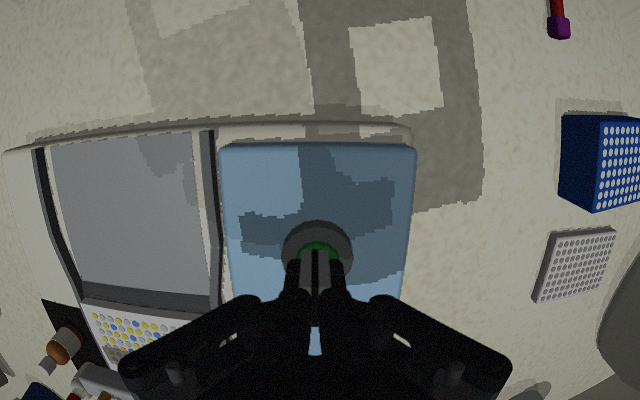

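View pics/w9.png

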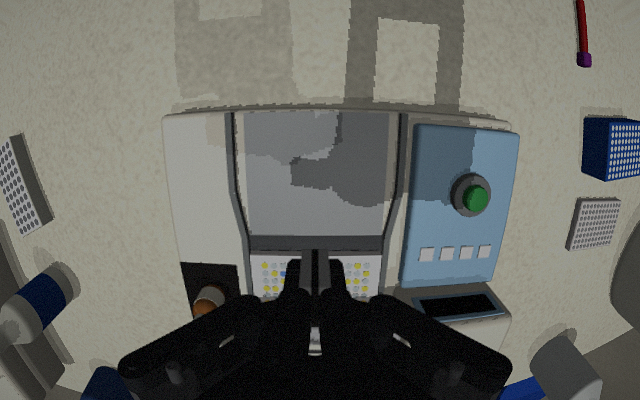

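```bash
python3 - <<'E'
from h import *
pr();ctrl.finish_job()
E
```

```text
t=47.36 x=-60.1 y=0.5 z=199.91 F=[ 0.01  0.43 -0.03] g=-0.2
the job is handed in; nothing more can be done
```

The plate is loaded in the nest behind the lip, the start key was pressed afterwards, and I handed the job in at 47 s. I don't have a verdict, because handing in reports none.

- **Loading:** I pushed the plate squarely with both opened fingers, under the wash head and over the lip to the back stop. I then eased its near edge down 5 mm with the fingers still in contact. The highest force I read at the tool was about 10.6 N, against the 13 N limit.
- **Near edge left high, then mended:** After I let go, the depth image showed the plate sloping 0.0115 rad, with its near edge up to about 1 mm high. That was inside the limits. I still pressed the edge down gently with about 5 N.
- **Flatness check:** The depth image taken after that press shows a slope of 0.0004 rad. The plate's top is level at 59.05 mm; 59.4 mm was expected, which is within calibration error.
- **Position check:** The fingers lost contact with the back stop pushed in about 2.5 mm, which is the value for a plate at home. I did not measure the plate's sideways position. The cheeks hold it to about ±1.6 mm.
- **Start key:** It went down about 5 mm to its end stop at about 4.4 N. In the last picture it is back up.
- **Other things:** None of the other things in the pictures I checked appeared to have moved. The arm was clear of everything when I handed in.

One disagreement: my camera estimate of the lip's position was about 2 mm off from where the plate actually met the back stop. I went by the force readings and the contact there.

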